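# Get the screw tin out from among the oil bottles

### The job

The brass tin in the middle of the bottle stand is hemmed in by three oil bottles: without moving the tin, first clear all three bottles off to stand on the green mat, then lift the tin out and set it down flat in the middle of the cork-topped block. Only then put every bottle back upright on the rest of its own colour, well centred. Set things down rather than drop them, do not tip a bottle over, and leave the amber jar where it is.

Things in the scene. Friction and masses are not known exactly. Their poses are not given: they have to be found in the camera images.
- bottle_blue: blue plastic oil bottle, loose, 0.1 to 0.2 kg, white label band, black cap. Round: 40 mm in diameter with straight sides from its underside up to 102 mm, then a shoulder and narrower cap; 128 mm high in all. Origin at the centre of the underside, z up the bottle; yaw does not matter. Starts upright on the blue rest, about 94 mm from the other bottles, centre to centre
- bottle_red: red plastic oil bottle, loose, 0.1 to 0.2 kg, white label band, black cap. Round: 40 mm in diameter with straight sides from its underside up to 102 mm, then a shoulder and narrower cap; 128 mm high in all. Origin at the centre of the underside, z up the bottle; yaw does not matter. Starts upright on the red rest, about 94 mm from the other bottles, centre to centre
- bottle_yellow: yellow plastic oil bottle, loose, 0.1 to 0.2 kg, white label band, black cap. Round: 40 mm in diameter with straight sides from its underside up to 102 mm, then a shoulder and narrower cap; 128 mm high in all. Origin at the centre of the underside, z up the bottle; yaw does not matter. Starts upright on the yellow rest, about 94 mm from the other bottles, centre to centre
- rest_blue: blue flat round disc, 56 mm across, 3 mm thick, fixed on the bottle stand: home of the blue bottle. The stand is a fixed round white board 176 mm across, 8 mm thick; the rests form a triangle, each 54 mm from its middle. Origin at the centre of the disc's underside (8 mm above the bench); its top is 3 mm above that, 11 mm above the bench
- rest_red: red flat round disc, 56 mm across, 3 mm thick, fixed on the bottle stand: home of the red bottle. The stand is a fixed round white board 176 mm across, 8 mm thick; the rests form a triangle, each 54 mm from its middle. Origin at the centre of the disc's underside (8 mm above the bench); its top is 3 mm above that, 11 mm above the bench
- rest_yellow: yellow flat round disc, 56 mm across, 3 mm thick, fixed on the bottle stand: home of the yellow bottle. The stand is a fixed round white board 176 mm across, 8 mm thick; the rests form a triangle, each 54 mm from its middle. Origin at the centre of the disc's underside (8 mm above the bench); its top is 3 mm above that, 11 mm above the bench
- tin: small round brass tin with a dark line round its lid, loose, 0.08 to 0.17 kg, 30 mm high, 44 mm in diameter at the lid (upper 10 mm) and 42 mm below. Origin at the centre of the underside, z up. It starts in the middle of the bottle stand, on the bare white board (8 mm above the bench), hemmed in by the bottles, about 12 mm from each
- mat: green flat rubber mat, fixed, 240 mm (its x) by 130 mm (its y), 3 mm thick, lying on the bench to one side of the stand: the side area. Origin at the centre of its underside, on the bench
- block: square cork-topped wooden block, fixed, 100 by 100 mm, 20 mm high, on the other side of the stand from the mat. Origin at the centre of its underside, on the bench; its top is 20 mm above that
- jar: bystander: closed amber glass jar with a steel lid, loose, 60 mm in diameter, 70 mm high, on the bench beyond the stand. Origin at the centre of its underside

How it is judged:
By the outcome, as a careful person would: the job done as asked, in the order asked, and still so for the second after the job is handed in, with the robot touching nothing.
It also fails if it takes over 147 s, if anything falls off the work surface, if the arm or the gripper's body presses on something with over 40 N, if the wrist force passes 120 N, or if a joint passes its speed limit or range.

### The arm

A 6-joint arm with a two-finger parallel gripper is mounted at the origin on the work surface. World frame = base frame: x ahead of the robot, y to its left, z up, the work surface at z = 0. Lengths are in m, angles in degrees, forces in N, time in s.
With the tool pointing down it reaches from about 0.3 to 0.75 m from the base axis. Payload 8.5 kg.
Tool frame: the origin (TCP) lies at the very end of the fingers, on their centre line; the grasp point (between the pads) lies 19 mm behind it (env.hold_point_z is the distance from the TCP to the grasp point, in m); z points along the fingers, y is the line along which they close (so a half turn about z gives the same grasp; the last joint's range is limited). The gripper opens to 85 mm and grips with 20 to 120 N. Pads are 22 mm wide; open, the fingers measure 114 mm over their backs; the gripper's body (76 mm by 85 mm) begins 54 mm behind the grasp point. The pads swing forward as they close: fully open they stand 13 mm farther back than shut.
Start: joints at [-79.257, 21.807, 74.336, -0, 83.858, -12.336], TCP at [0.216, -0.506, 0.231] pointing down, gripper open.
Joint ranges: [-178.18, 178.18], [-50.72, 133.34], [12.68, 142.11], [-81.47, 261.47], [9.98, 163.14], [-165.26, 165.26]. Speed limits (degrees/s): [136.94, 136.94, 180, 180, 180, 180].

### API

Orientations are given as a 3x3 rotation matrix whose columns are the frame's x, y, z axes.
In Python, from rig import env, optics gives the robot as it stands.
- The arm moves only by the shell command python3 -m jog 'ROWS' [OPENING] [FORCE]. ROWS is JSON, a list of rows, each an object with "linear": the shift along the tool's x, y, z in units of 40 mm (1.0 is 40 mm), a list of three; "roll": the turn about the tool's z in units of 5 degrees (1.0 is 5 degrees). A call has 1 to 12 rows; each row shifts and turns the commanded pose from where the row before left it, along the tool's axes as they then stand; what a row does not reach is not made up. A row lasts 1/12 s, in which the tool goes at most 41.7 mm and 7.16 degrees, less where a joint would pass 70% of its speed; a pose out of reach is approached as far as the arm can. A call is refused whole if a number of a shift passes 1 or a number of a turn 1, either way. A call with a gripper value outside its range is refused whole. OPENING is the opening, from -1 (shut) to 1 (fully open), set as the call begins (- or left out, the last holds). The fingers move at their own pace and stop on an object; FORCE is the grip in N (left out, the last holds). Time passes only in rows, so rows that do not move let the fingers close. It gives the time, the measured TCP pose, the force, the opening and the grip force at its end, in the units of the state.
- env.observe(): the state, without advancing time (a new reading comes with each control period).
- optics.get_image(name): name is "scene" or "top" or "wrist"; returns the picture (480x640x3 uint8, red, green, blue); there is no depth.
- optics.calibration(name): a dict with "fov_y" (degrees; the focal length in pixels is half the picture's height over the tangent of half this angle, whatever the lens; pixels are square), "cx", "cy" (the principal point, pixels), "T" (4x4, takes a point from camera to world coordinates). Camera axes: x right, y down, z forward; pixel columns grow to the right and rows downward; lengths in m; the calibration is good to about 2 mm. A picture is of the moment at which its call begins: read the wrist's pose just before it. calibration takes no time and is no camera call; for the wrist camera it gives the pose at the moment of the call.
- env.close_job(): hands the job in; it is judged then, once.
The state is a dict: "time_s": time; "q": joint angles; "qvel": joint speeds; "joint_efforts": joint torques, N m; "position": TCP position; "tool_rot": TCP orientation; "ft_force": force on the tool from outside, world axes, zero at the start; "wrist_torque": the same for the moment, N m; "grip_width": finger opening in m; "gripper_force": force on a finger pad.
Only numpy, scipy, OpenCV 4.12 (cv2) and the standard library are available. Lean on these libraries where they do the work, as an engineer would, in place of code of your own. Each camera call takes 0.05 s, during which the arm holds its last target. There are 200 camera calls.

## Working session

There is one attempt and no reset: what is moved stays moved. The work goes in short steps, Python scripts to look and compute and a shell command to move; the robot and the scene stay as the last step left them, time stands still between calls to the robot, and variables do not carry over. Pictures are saved under pics/ and viewed, at most 14 in all, crops included, and the job is handed in when it is done.

```bash
ls; mkdir -p pics; python3 - <<'E'
from rig import env, optics
import cv2
for n in ["scene","top"]:
    im=optics.get_image(n); cv2.imwrite(f"pics/{n}0.png",im[:,:,::-1])
    c=optics.calibration(n); print(n,{k:(v.round(4).tolist() if hasattr(v,'round') and k=='T' else v) for k,v in c.items()})
s=env.observe(); print(s['time_s'],s['position'],s['tool_rot'],s['grip_width'],env.hold_point_z)
E
```

```text
pics
scene {'fov_y': 47.092123134740156, 'cx': 319.5177726917179, 'cy': 235.71003658304176, 'T': [[-0.2591, 0.5457, -0.7969, 1.4831], [0.9658, 0.1546, -0.2082, 0.2258], [0.0096, -0.8236, -0.5671, 0.66], [0.0, 0.0, 0.0, 1.0]]}
top {'fov_y': 46.03602823128893, 'cx': 315.5473243436721, 'cy': 241.52500644651056, 'T': [[-0.0113, -0.9858, 0.1673, 0.4798], [-0.9995, 0.0162, 0.0275, 0.0005], [-0.0298, -0.1669, -0.9855, 1.0955], [0.0, 0.0, 0.0, 1.0]]}
0.1 [ 0.21552856 -0.50573736  0.23077218] [[ 9.19959589e-01  3.92013080e-01 -3.15491103e-04]
 [ 3.92013156e-01 -9.19958765e-01  1.24736974e-03]
 [ 1.98746446e-04 -1.27120641e-03 -9.99999172e-01]] 0.08497516925110273 0.0187
```

View pics/top0.png

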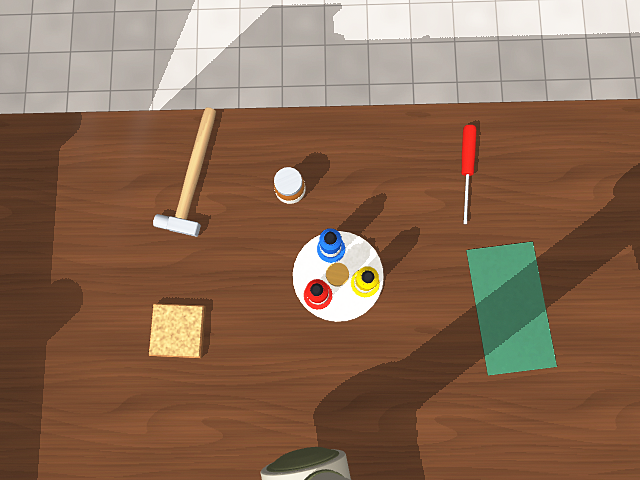

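View pics/scene0.png

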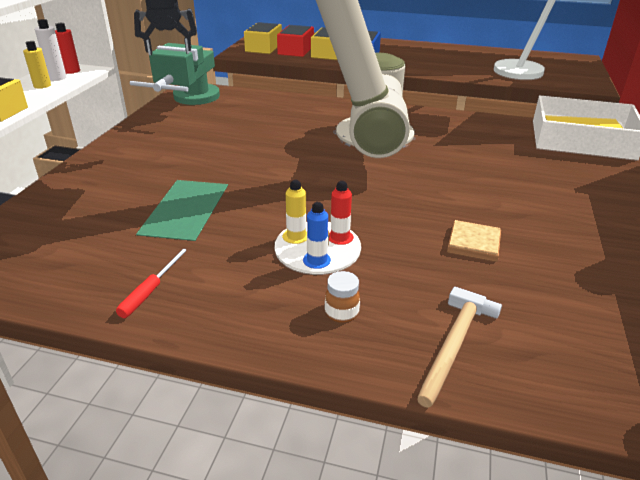

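The top view shows the stand at about (338,276). The caps are blue (330,238), red (317,289) and yellow (368,277). The block is around (177,331), the mat around (511,308) and the jar lid at (288,180). The scene view agrees with this layout.

```bash
cat > h.py <<'E'
import numpy as np, cv2
from rig import env, optics
def ray(n,u,v,z,c=None):
    c=c or optics.calibration(n); f=240/np.tan(np.radians(c['fov_y'])/2); T=np.array(c['T'])
    d=T[:3,:3]@[(u-c['cx'])/f,(v-c['cy'])/f,1]; o=T[:3,3]
    return (o+d*(z-o[2])/d[2])[:2]
def proj(n,p,c=None):
    c=c or optics.calibration(n); f=240/np.tan(np.radians(c['fov_y'])/2); T=np.array(c['T'])
    q=T[:3,:3].T@(np.array(p)-T[:3,3]); return f*q[:2]/q[2]+[c['cx'],c['cy']]
E
python3 - <<'E'
from h import *
np.set_printoptions(precision=4,suppress=True)
im=cv2.imread('pics/top0.png')
crop=im[215:340,275:400]; cv2.imwrite('pics/crop.png',cv2.resize(crop,None,fx=4.8,fy=4.8,interpolation=cv2.INTER_CUBIC))
# stand ellipse: white + hull
hsv=cv2.cvtColor(im,cv2.COLOR_BGR2HSV)
m=((hsv[...,1]<60)&(hsv[...,2]>120)).astype(np.uint8); m[:225]=0;m[330:]=0;m[:,:285]=0;m[:,395:]=0
pts=np.argwhere(m)[:,::-1].astype(np.int32); h=cv2.convexHull(pts)[:,0]
W=np.array([ray('top',*p,0.008) for p in h]); print('stand hull',cv2.minEnclosingCircle(W.astype(np.float32)), cv2.fitEllipse(W.astype(np.float32)*1000))
for n,p in dict(blue=(330,238),red=(317,289),yellow=(368,277)).items(): print(n,ray('top',*p,0.139))
print('tin',ray('top',337.5,274,0.038)); print('jar',ray('top',288,180,0.07))
for k,z,P in (('block',.02,[(153,304),(205,306),(201,357),(149,356)]),('mat',.003,[(467,250),(533,242),(556,367),(488,375)])):
    w=np.array([ray('top',*p,z) for p in P]); print(k,w.mean(0),np.linalg.norm(w-np.roll(w,-1,0),axis=1), w.round(3).tolist())
E
```

```text
stand hull ((0.5976775288581848, -0.010837369598448277), 0.08814850449562073) ((597.742431640625, -10.879411697387695), (175.1886444091797, 175.49075317382812), 4.323774814605713)
blue [0.648  0.0022]
red [0.5606 0.0256]
yellow [ 0.5798 -0.0611]
tin [ 0.5968 -0.0106]
jar [0.7721 0.0795]
block [0.4956 0.2951] [0.1003 0.0954 0.0987 0.0976] [[0.546, 0.343], [0.541, 0.243], [0.446, 0.248], [0.449, 0.347]]
mat [ 0.5321 -0.3396] [0.1286 0.2385 0.1276 0.2383] [[0.644, -0.263], [0.657, -0.391], [0.42, -0.416], [0.407, -0.289]]
```

View pics/crop.png

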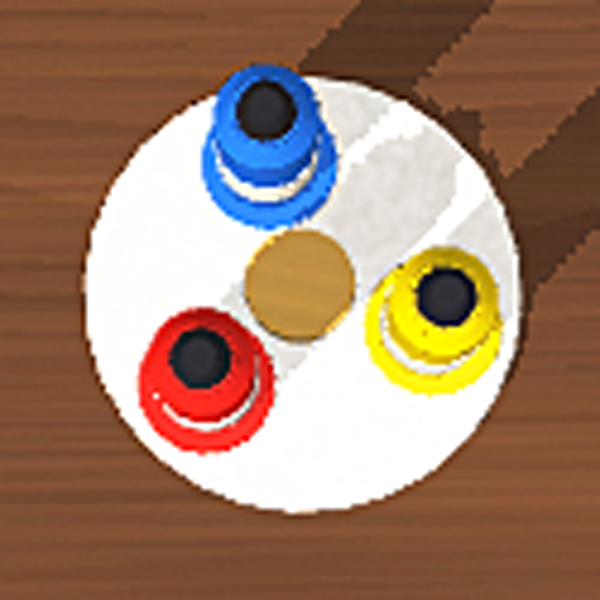

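The crop confirms the caps and the stand outline. Stand centre fits at (0.598, -0.011) with radius 87.7 mm, which matches the spec. Now I'll align the yaw and move above the stand for a wrist look.

```bash
python3 -m jog '[{"linear":[0,0,-0.5],"roll":0.924},{"linear":[0,0,-0.5],"roll":0.924},{"linear":[0,0,0],"roll":0.924},{"linear":[0,0,0],"roll":0.924},{"linear":[0,0,0],"roll":0.924},{"linear":[0,0,0],"roll":0}]' 0.6 30
python3 -m jog '[{"linear":[0.5,-0.6,0],"roll":0},{"linear":[0.5,-0.6,0],"roll":0},{"linear":[0.5,-0.6,0],"roll":0},{"linear":[0.5,-0.6,0],"roll":0},{"linear":[0.5,-0.6,0],"roll":0},{"linear":[0.5,-0.6,0],"roll":0},{"linear":[0.5,-0.6,0],"roll":0},{"linear":[0.5,-0.6,0],"roll":0},{"linear":[0.5,-0.6,0],"roll":0},{"linear":[0.5,-0.6,0],"roll":0},{"linear":[0.5,-0.6,0],"roll":0}]'
python3 -m jog '[{"linear":[0.5,-0.6,0],"roll":0},{"linear":[0.5,-0.6,0],"roll":0},{"linear":[0.5,-0.6,0],"roll":0},{"linear":[0.5,-0.6,0],"roll":0},{"linear":[0.5,-0.6,0],"roll":0},{"linear":[0.5,-0.6,0],"roll":0},{"linear":[0.5,-0.6,0],"roll":0},{"linear":[0.5,-0.6,0],"roll":0},{"linear":[0.5,-0.6,0],"roll":0},{"linear":[0,0,0],"roll":0}]'
python3 - <<'E'
from h import *
s=env.observe(); print(s['position'],s['tool_rot'].round(4),s['q'])
im=optics.get_image('wrist'); cv2.imwrite('pics/w1.png',im[:,:,::-1])
c=optics.calibration('wrist'); print(c)
for p in ((.598,-.011,.038),(.650,.0017,.139),(.5605,.0283,.139),(.5824,-.0627,.139)): print(proj('wrist',p))
E
```

```text
time_s: 0.6
position: [0.2156, -0.5058, 0.271]
tool_rot: [[1.0, -0.003, -0.0], [-0.003, -1.0, 0.001], [-0.0, -0.001, -1.0]]
ft_force: [0.4, -0.1, 0.3]
grip_width: 0.0682
gripper_force: 0.0
time_s: 1.52
position: [0.4364, -0.2406, 0.2712]
tool_rot: [[1.0, 0.002, -0.0], [0.002, -1.0, 0.0], [-0.0, -0.0, -1.0]]
ft_force: [0.1, -1.1, -0.3]
grip_width: 0.0685
gripper_force: 0.0
time_s: 2.35
position: [0.6178, -0.0221, 0.2701]
tool_rot: [[1.0, 0.007, -0.001], [0.007, -1.0, 0.002], [-0.001, -0.002, -1.0]]
ft_force: [0.4, 1.0, -1.0]
grip_width: 0.0682
gripper_force: 0.0
[ 0.61777229 -0.02214494  0.27014192] [[ 1.0e+00  6.6e-03 -6.0e-04]
 [ 6.6e-03 -1.0e+00  1.5e-03]
 [-6.0e-04 -1.5e-03 -1.0e+00]] [-1.30427384e+01  2.77234425e+01  5.82160202e+01  7.67052985e-02
  9.41142657e+01  7.65847339e+01]
{'fov_y': 63.82941284410456, 'cx': 316.27548885329026, 'cy': 235.20484656084577, 'T': array([[ 6.17611266e-03, -9.50919064e-01, -3.09378067e-01,
         6.95700273e-01],
       [-9.99980880e-01, -5.77736751e-03, -2.20502271e-03,
        -2.39006382e-02],
       [ 3.09407336e-04,  3.09385771e-01, -9.50936564e-01,
         4.12479783e-01],
       [ 0.00000000e+00,  0.00000000e+00,  0.00000000e+00,
         1.00000000e+00]])}
[302.68927308 212.23320933]
[279.7744888  177.14879918]
[248.44408912 290.94711588]
[365.89946935 265.68969604]
```

View pics/w1.png

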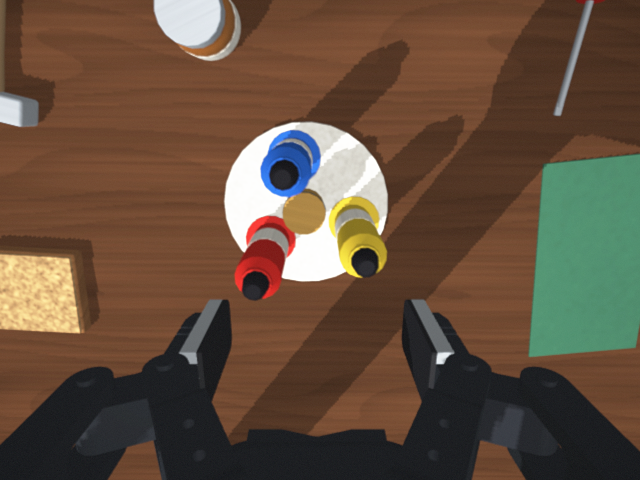

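The wrist view shows the caps at blue (284,175), red (255,285) and yellow (366,262), with the tin at (304,213).

```bash
python3 - <<'E'
from h import *
im=cv2.imread('pics/w1.png'); g=im.max(2)
for n,(u,v) in dict(blue=(284,175),red=(255,285),yellow=(366,262)).items():
    w=im[v-25:v+25,u-25:u+25].max(2)<60
    k,l,st,ce=cv2.connectedComponentsWithStats(w.astype(np.uint8)); i=l[25,25]; print(n,ce[i]+[u-25,v-25],st[i],ray('wrist',*(ce[i]+[u-25,v-25]),.135))
print('tin',ray('wrist',304,213,.038))
im=cv2.imread('pics/top0.png')
for n,(u,v) in dict(blue=(330,238),red=(317,289),yellow=(368,277)).items():
    w=im[v-12:v+12,u-12:u+12].max(2)<70
    k,l,st,ce=cv2.connectedComponentsWithStats(w.astype(np.uint8)); i=l[12,12]; print(n,ce[i]+[u-12,v-12],ray('top',*(ce[i]+[u-12,v-12]),.135))
E
```

```text
blue [283.4807074  174.32315113] [ 11  10  28  29 622] [ 6.51388213e-01 -6.41735070e-04]
red [254.73591549 285.33978873] [ 13  12  26  28 568] [0.56344634 0.02385314]
yellow [365.02931034 262.06206897] [ 11  11  26  29 580] [ 0.58377181 -0.06245365]
tin [ 0.59721451 -0.012311  ]
blue [329.97478992 237.70588235] [0.64918768 0.00227409]
red [316.35483871 289.21774194] [0.56062313 0.0268164 ]
yellow [367.43697479 276.39495798] [ 0.58124929 -0.06043865]
```

```bash
python3 -m jog '[{"linear":[0.4,-0.29,0],"roll":0},{"linear":[0.4,-0.29,0],"roll":0},{"linear":[0,0,0.6],"roll":0},{"linear":[0,0,0.6],"roll":0},{"linear":[0,0,0.4],"roll":0},{"linear":[0,0,0],"roll":0},{"linear":[0,0,0],"roll":0}]'
python3 - <<'E'
from h import *
im=optics.get_image('wrist'); cv2.imwrite('pics/w2.png',im[:,:,::-1])
im=optics.get_image('scene'); cv2.imwrite('pics/s2.png',cv2.resize(im[100:300,220:440,::-1],None,fx=2.5,fy=2.5))
print(env.observe()['position'])
E
```

```text
time_s: 2.98
position: [0.6474, -0.0037, 0.2072]
tool_rot: [[1.0, -0.0, -0.001], [-0.0, -1.0, 0.0], [-0.001, -0.0, -1.0]]
ft_force: [-0.7, -0.8, 0.2]
grip_width: 0.0684
gripper_force: 0.0
[ 0.64810027 -0.00351896  0.2089658 ]
```

View pics/w2.png

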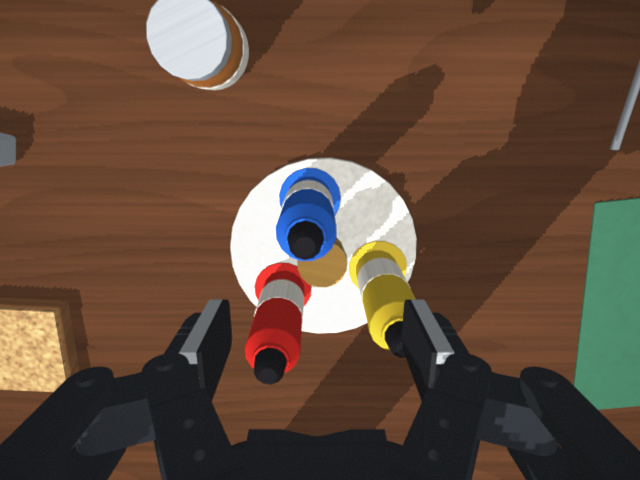

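Blue cap is at (305,240), and the finger mid-line is near column 317, so it is about 4.5 mm to the left, as predicted. Descending and grasping.

```bash
python3 -m jog '[{"linear":[0.05,-0.11,0.2],"roll":0},{"linear":[0,0,0.5],"roll":0},{"linear":[0,0,0.5],"roll":0},{"linear":[0,0,0.5],"roll":0},{"linear":[0,0,0.5],"roll":0},{"linear":[0,0,0.5],"roll":0},{"linear":[0,0,0.4],"roll":0},{"linear":[0,0,0.2],"roll":0},{"linear":[0,0,0],"roll":0},{"linear":[0,0,0],"roll":0}]'
python3 -m jog '[{"linear":[0,0,0],"roll":0},{"linear":[0,0,0],"roll":0},{"linear":[0,0,0],"roll":0},{"linear":[0,0,0],"roll":0},{"linear":[0,0,0],"roll":0},{"linear":[0,0,0],"roll":0},{"linear":[0,0,0],"roll":0},{"linear":[0,0,0],"roll":0}]' -1 30
```

```text
time_s: 3.92
position: [0.6502, 0.0015, 0.076]
tool_rot: [[1.0, -0.0, 0.001], [-0.0, -1.0, -0.0], [0.001, 0.0, -1.0]]
ft_force: [0.1, 0.1, 0.9]
grip_width: 0.0686
gripper_force: 0.0
time_s: 4.58
position: [0.6504, 0.0017, 0.0766]
tool_rot: [[1.0, -0.0, 0.002], [-0.0, -1.0, 0.0], [0.002, -0.0, -1.0]]
ft_force: [-0.1, 2.3, 6.4]
grip_width: 0.0391
gripper_force: 30.1
```

```bash
python3 -m jog '[{"linear":[0,0,-0.1],"roll":0},{"linear":[0,0,-0.3],"roll":0},{"linear":[0,0,-0.5],"roll":0},{"linear":[0,0,-0.5],"roll":0},{"linear":[0,0,-0.5],"roll":0},{"linear":[0,0,-0.5],"roll":0},{"linear":[0,0,-0.2],"roll":0},{"linear":[0,0,0],"roll":0}]'
python3 -m jog '[{"linear":[-0.02,0.2,0],"roll":0},{"linear":[-0.05,0.4,0],"roll":0},{"linear":[-0.08,0.6,0],"roll":0},{"linear":[-0.08,0.6,0],"roll":0},{"linear":[-0.08,0.6,0],"roll":0},{"linear":[-0.08,0.6,0],"roll":0},{"linear":[-0.08,0.6,0],"roll":0},{"linear":[-0.08,0.6,0],"roll":0},{"linear":[-0.08,0.6,0],"roll":0},{"linear":[-0.08,0.6,0],"roll":0},{"linear":[-0.08,0.6,0],"roll":0},{"linear":[-0.08,0.6,0],"roll":0}]'
python3 -m jog '[{"linear":[-0.08,0.6,0],"roll":0},{"linear":[-0.08,0.6,0],"roll":0},{"linear":[-0.05,0.4,0],"roll":0},{"linear":[0,0.2,0],"roll":0},{"linear":[0,0,0],"roll":0},{"linear":[0,0,0],"roll":0},{"linear":[0,0,0],"roll":0}]'
```

```text
time_s: 5.25
position: [0.6503, 0.0013, 0.1812]
tool_rot: [[1.0, -0.0, 0.003], [-0.0, -1.0, -0.001], [0.003, 0.001, -1.0]]
ft_force: [-0.4, -0.2, -1.0]
grip_width: 0.0389
gripper_force: 30.5
time_s: 6.25
position: [0.6137, -0.264, 0.1772]
tool_rot: [[1.0, -0.001, -0.003], [-0.001, -1.0, 0.002], [-0.003, -0.002, -1.0]]
ft_force: [0.9, -0.1, -2.0]
grip_width: 0.0389
gripper_force: 30.5
time_s: 6.83
position: [0.6067, -0.3332, 0.1791]
tool_rot: [[1.0, 0.001, -0.0], [0.001, -1.0, 0.001], [-0.0, -0.001, -1.0]]
ft_force: [0.6, 0.4, -1.6]
grip_width: 0.0395
gripper_force: 30.5
```

```bash
python3 -m jog '[{"linear":[0,0,0.3],"roll":0},{"linear":[0,0,0.5],"roll":0},{"linear":[0,0,0.5],"roll":0},{"linear":[0,0,0.5],"roll":0},{"linear":[0,0,0.4],"roll":0},{"linear":[0,0,0.25],"roll":0},{"linear":[0,0,0.15],"roll":0},{"linear":[0,0,0.05],"roll":0},{"linear":[0,0,0],"roll":0},{"linear":[0,0,0],"roll":0}]'
```

```text
time_s: 7.67
position: [0.6069, -0.3346, 0.0744]
tool_rot: [[1.0, -0.0, 0.001], [-0.0, -1.0, -0.001], [0.001, 0.001, -1.0]]
ft_force: [0.9, -0.6, -1.1]
grip_width: 0.039
gripper_force: 30.5
```

```bash
python3 -m jog '[{"linear":[0,0,0.08],"roll":0},{"linear":[0,0,0.06],"roll":0},{"linear":[0,0,0],"roll":0},{"linear":[0,0,0],"roll":0},{"linear":[0,0,0],"roll":0}]'
```

```text
time_s: 8.08
position: [0.6068, -0.3346, 0.0685]
tool_rot: [[1.0, -0.0, 0.001], [-0.0, -1.0, -0.001], [0.001, 0.001, -1.0]]
ft_force: [-0.0, 1.5, 4.9]
grip_width: 0.0391
gripper_force: 30.7
```

```bash
python3 -m jog '[{"linear":[0,0,0],"roll":0},{"linear":[0,0,0],"roll":0},{"linear":[0,0,0],"roll":0},{"linear":[0,0,0],"roll":0},{"linear":[0,0,-0.3],"roll":0},{"linear":[0,0,-0.6],"roll":0},{"linear":[0,0,-0.7],"roll":0},{"linear":[0,0,-0.7],"roll":0},{"linear":[0,0,-0.6],"roll":0},{"linear":[0,0,-0.6],"roll":0},{"linear":[0,0,-0.3],"roll":0}]' 0.6 30
python3 -m jog '[{"linear":[0,-0.3,0],"roll":0},{"linear":[-0.06,-0.6,0],"roll":0},{"linear":[-0.06,-0.7,0],"roll":0},{"linear":[-0.06,-0.7,0],"roll":0},{"linear":[-0.06,-0.7,0],"roll":0},{"linear":[-0.06,-0.7,0],"roll":0},{"linear":[-0.06,-0.7,0],"roll":0},{"linear":[-0.06,-0.7,0],"roll":0},{"linear":[-0.06,-0.7,0],"roll":0},{"linear":[-0.06,-0.7,0],"roll":0},{"linear":[-0.06,-0.3,0],"roll":0},{"linear":[0,0,0],"roll":0}]'
python3 -m jog '[{"linear":[0,0,0],"roll":0},{"linear":[0,0,0],"roll":0}]'
python3 - <<'E'
from h import *
im=optics.get_image('scene'); cv2.imwrite('pics/s3.png',im[80:380,100:500,::-1].repeat(2,0).repeat(2,1)[:600,:800])
print(env.observe()['position'])
im=optics.get_image('top'); cv2.imwrite('pics/t3.png',im[:,:,::-1])
E
```

```text
time_s: 9.0
position: [0.6069, -0.3348, 0.2244]
tool_rot: [[1.0, -0.0, 0.004], [-0.0, -1.0, -0.004], [0.004, 0.004, -1.0]]
ft_force: [0.5, -0.1, 0.7]
grip_width: 0.0684
gripper_force: 0.0
time_s: 10.0
position: [0.5816, -0.0595, 0.2196]
tool_rot: [[1.0, 0.003, -0.001], [0.003, -1.0, 0.001], [-0.001, -0.001, -1.0]]
ft_force: [-0.2, -0.8, -0.1]
grip_width: 0.0684
gripper_force: 0.0
time_s: 10.17
position: [0.5825, -0.0633, 0.2195]
tool_rot: [[1.0, -0.001, -0.0], [-0.001, -1.0, -0.0], [-0.0, 0.0, -1.0]]
ft_force: [0.2, -0.9, 0.3]
grip_width: 0.0685
gripper_force: 0.0
[ 0.58255765 -0.06356417  0.2194551 ]
```

View pics/s3.png

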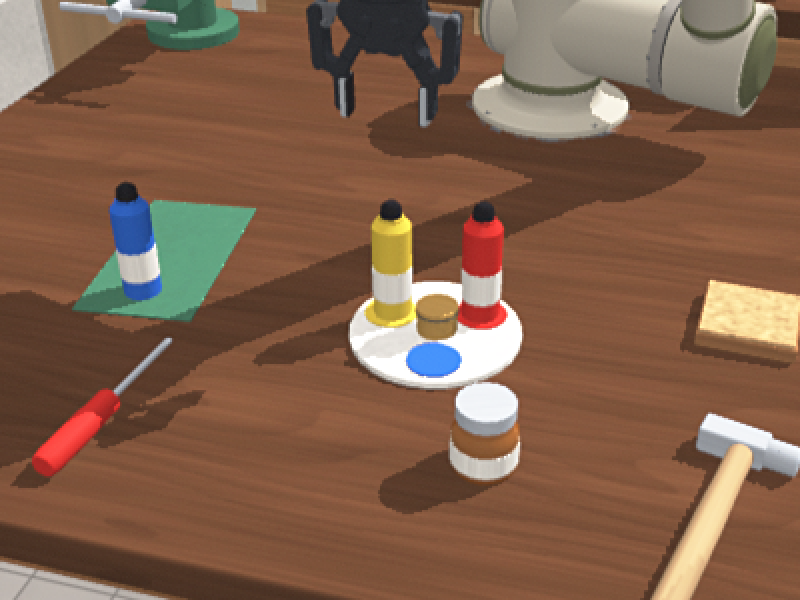

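Blue is standing on the mat at crop pixel (140,240), and its rest is exposed at (433,360). Yellow next.

```bash
python3 -m jog '[{"linear":[0,-0.04,0.2],"roll":0},{"linear":[0,0,0.5],"roll":0},{"linear":[0,0,0.5],"roll":0},{"linear":[0,0,0.5],"roll":0},{"linear":[0,0,0.5],"roll":0},{"linear":[0,0,0.5],"roll":0},{"linear":[0,0,0.5],"roll":0},{"linear":[0,0,0.25],"roll":0},{"linear":[0,0,0.1],"roll":0},{"linear":[0,0,0],"roll":0},{"linear":[0,0,0],"roll":0}]'
python3 -m jog '[{"linear":[0,0,0],"roll":0},{"linear":[0,0,0],"roll":0},{"linear":[0,0,0],"roll":0},{"linear":[0,0,0],"roll":0},{"linear":[0,0,0],"roll":0},{"linear":[0,0,0],"roll":0},{"linear":[0,0,0],"roll":0}]' -1 30
python3 -m jog '[{"linear":[0,0,-0.1],"roll":0},{"linear":[0,0,-0.3],"roll":0},{"linear":[0,0,-0.5],"roll":0},{"linear":[0,0,-0.5],"roll":0},{"linear":[0,0,-0.5],"roll":0},{"linear":[0,0,-0.5],"roll":0},{"linear":[0,0,-0.2],"roll":0},{"linear":[0,0,0],"roll":0},{"linear":[0,0,0],"roll":0}]'
```

```text
time_s: 11.18
position: [0.583, -0.0612, 0.0784]
tool_rot: [[1.0, -0.001, 0.001], [-0.001, -1.0, -0.0], [0.001, 0.0, -1.0]]
ft_force: [0.3, 0.6, -0.1]
grip_width: 0.0688
gripper_force: 0.0
time_s: 11.77
position: [0.583, -0.0609, 0.0787]
tool_rot: [[1.0, -0.0, 0.002], [-0.0, -1.0, -0.0], [0.002, 0.0, -1.0]]
ft_force: [-0.0, 1.9, 5.8]
grip_width: 0.0388
gripper_force: 30.2
time_s: 12.52
position: [0.5822, -0.0608, 0.181]
tool_rot: [[1.0, -0.0, -0.001], [-0.0, -1.0, 0.0], [-0.001, -0.0, -1.0]]
ft_force: [-0.6, 0.0, -2.0]
grip_width: 0.0388
gripper_force: 30.6
```

```bash
python3 -m jog '[{"linear":[-0.05,0.2,0],"roll":0},{"linear":[-0.1,0.5,0],"roll":0},{"linear":[-0.1,0.6,0],"roll":0},{"linear":[-0.1,0.6,0],"roll":0},{"linear":[-0.1,0.6,0],"roll":0},{"linear":[-0.1,0.6,0],"roll":0},{"linear":[-0.1,0.6,0],"roll":0},{"linear":[-0.1,0.6,0],"roll":0},{"linear":[-0.1,0.6,0],"roll":0},{"linear":[-0.1,0.6,0],"roll":0},{"linear":[-0.1,0.6,0],"roll":0},{"linear":[-0.1,0.5,0],"roll":0}]'
python3 -m jog '[{"linear":[-0.1,0.3,0],"roll":0},{"linear":[-0.1,0.1,0],"roll":0},{"linear":[0,0,0],"roll":0},{"linear":[0,0,0],"roll":0},{"linear":[0,0,0],"roll":0}]'
python3 -m jog '[{"linear":[0,0,0.3],"roll":0},{"linear":[0,0,0.5],"roll":0},{"linear":[0,0,0.5],"roll":0},{"linear":[0,0,0.5],"roll":0},{"linear":[0,0,0.4],"roll":0},{"linear":[0,0,0.25],"roll":0},{"linear":[0,0,0.12],"roll":0},{"linear":[0,0,0.05],"roll":0},{"linear":[0,0,0],"roll":0},{"linear":[0,0,0],"roll":0}]'
```

```text
time_s: 13.52
position: [0.5353, -0.3268, 0.18]
tool_rot: [[1.0, -0.001, -0.002], [-0.001, -1.0, 0.001], [-0.002, -0.001, -1.0]]
ft_force: [-0.1, -0.1, -1.1]
grip_width: 0.0391
gripper_force: 30.6
time_s: 13.93
position: [0.5287, -0.3398, 0.1817]
tool_rot: [[1.0, 0.001, -0.0], [0.001, -1.0, 0.0], [-0.0, -0.0, -1.0]]
ft_force: [0.6, 0.1, -1.5]
grip_width: 0.0389
gripper_force: 30.6
time_s: 14.77
position: [0.5289, -0.341, 0.0779]
tool_rot: [[1.0, -0.0, 0.001], [-0.0, -1.0, -0.001], [0.001, 0.001, -1.0]]
ft_force: [-0.0, 0.0, -1.8]
grip_width: 0.0389
gripper_force: 30.6
```

```bash
python3 -m jog '[{"linear":[0,0,0.1],"roll":0},{"linear":[0,0,0.06],"roll":0},{"linear":[0,0,0.03],"roll":0},{"linear":[0,0,0],"roll":0},{"linear":[0,0,0],"roll":0},{"linear":[0,0,0],"roll":0}]'
python3 -m jog '[{"linear":[0,0,0],"roll":0},{"linear":[0,0,0],"roll":0},{"linear":[0,0,0],"roll":0},{"linear":[0,0,0],"roll":0},{"linear":[0,0,-0.3],"roll":0},{"linear":[0,0,-0.6],"roll":0},{"linear":[0,0,-0.7],"roll":0},{"linear":[0,0,-0.7],"roll":0},{"linear":[0,0,-0.6],"roll":0},{"linear":[0,0,-0.6],"roll":0},{"linear":[0,0,-0.3],"roll":0}]' 0.6 30
python3 -m jog '[{"linear":[0,-0.4,0],"roll":0},{"linear":[0.05,-0.8,0],"roll":0},{"linear":[0.08,-0.8,0],"roll":0},{"linear":[0.08,-0.8,0],"roll":0},{"linear":[0.08,-0.8,0],"roll":0},{"linear":[0.08,-0.8,0],"roll":0},{"linear":[0.08,-0.8,0],"roll":0},{"linear":[0.08,-0.8,0],"roll":0},{"linear":[0.08,-0.8,0],"roll":0},{"linear":[0.08,-0.8,0],"roll":0},{"linear":[0.08,-0.8,0],"roll":0},{"linear":[0.08,-0.5,0],"roll":0}]'
python3 -m jog '[{"linear":[0.03,-0.2,0],"roll":0},{"linear":[0,0,0],"roll":0},{"linear":[0,0,0],"roll":0},{"linear":[0,0,0],"roll":0},{"linear":[0,0,0],"roll":0}]'
```

```text
time_s: 15.27
position: [0.5288, -0.341, 0.0707]
tool_rot: [[1.0, -0.0, 0.001], [-0.0, -1.0, -0.001], [0.001, 0.001, -1.0]]
ft_force: [-1.5, 2.0, 7.6]
grip_width: 0.0389
gripper_force: 31.6
time_s: 16.18
position: [0.5289, -0.3413, 0.2245]
tool_rot: [[1.0, -0.0, 0.003], [-0.0, -1.0, -0.003], [0.003, 0.003, -1.0]]
ft_force: [0.0, 0.3, 0.3]
grip_width: 0.0685
gripper_force: 0.0
time_s: 17.18
position: [0.5623, 0.0179, 0.2214]
tool_rot: [[1.0, 0.001, -0.0], [0.001, -1.0, 0.001], [-0.0, -0.001, -1.0]]
ft_force: [0.4, 0.3, -0.7]
grip_width: 0.0684
gripper_force: 0.0
time_s: 17.6
position: [0.5638, 0.0218, 0.2212]
tool_rot: [[1.0, -0.002, -0.0], [-0.002, -1.0, -0.0], [-0.0, 0.0, -1.0]]
ft_force: [0.4, -0.0, -0.1]
grip_width: 0.0685
gripper_force: 0.0
```

```bash
python3 -m jog '[{"linear":[-0.05,-0.09,0.2],"roll":0},{"linear":[0,0,0.5],"roll":0},{"linear":[0,0,0.5],"roll":0},{"linear":[0,0,0.5],"roll":0},{"linear":[0,0,0.5],"roll":0},{"linear":[0,0,0.5],"roll":0},{"linear":[0,0,0.5],"roll":0},{"linear":[0,0,0.28],"roll":0},{"linear":[0,0,0.1],"roll":0},{"linear":[0,0,0],"roll":0},{"linear":[0,0,0],"roll":0}]'
python3 -m jog '[{"linear":[0,0,0],"roll":0},{"linear":[0,0,0],"roll":0},{"linear":[0,0,0],"roll":0},{"linear":[0,0,0],"roll":0},{"linear":[0,0,0],"roll":0},{"linear":[0,0,0],"roll":0},{"linear":[0,0,0],"roll":0}]' -1 30
python3 -m jog '[{"linear":[0,0,-0.1],"roll":0},{"linear":[0,0,-0.3],"roll":0},{"linear":[0,0,-0.5],"roll":0},{"linear":[0,0,-0.5],"roll":0},{"linear":[0,0,-0.5],"roll":0},{"linear":[0,0,-0.5],"roll":0},{"linear":[0,0,-0.2],"roll":0},{"linear":[0,0,0],"roll":0},{"linear":[0,0,0],"roll":0}]'
```

```text
time_s: 18.52
position: [0.562, 0.0265, 0.0785]
tool_rot: [[1.0, -0.001, 0.001], [-0.001, -1.0, -0.0], [0.001, 0.0, -1.0]]
ft_force: [0.9, -0.2, 0.8]
grip_width: 0.0685
gripper_force: 0.0
time_s: 19.1
position: [0.5623, 0.0268, 0.079]
tool_rot: [[1.0, -0.0, 0.002], [-0.0, -1.0, -0.0], [0.002, 0.0, -1.0]]
ft_force: [-0.2, 0.9, 5.6]
grip_width: 0.0391
gripper_force: 30.2
time_s: 19.85
position: [0.5615, 0.0267, 0.1814]
tool_rot: [[1.0, -0.0, -0.001], [-0.0, -1.0, 0.0], [-0.001, -0.0, -1.0]]
ft_force: [0.7, -0.1, -1.6]
grip_width: 0.0391
gripper_force: 30.4
```

```bash
python3 -m jog '[{"linear":[-0.05,0.3,0],"roll":0},{"linear":[-0.1,0.5,0],"roll":0},{"linear":[-0.2,0.6,0],"roll":0},{"linear":[-0.2,0.6,0],"roll":0},{"linear":[-0.2,0.6,0],"roll":0},{"linear":[-0.2,0.6,0],"roll":0},{"linear":[-0.2,0.6,0],"roll":0},{"linear":[-0.2,0.6,0],"roll":0},{"linear":[-0.2,0.6,0],"roll":0},{"linear":[-0.2,0.6,0],"roll":0},{"linear":[-0.2,0.6,0],"roll":0},{"linear":[-0.2,0.6,0],"roll":0}]'
python3 -m jog '[{"linear":[-0.2,0.6,0],"roll":0},{"linear":[-0.2,0.6,0],"roll":0},{"linear":[-0.1,0.6,0],"roll":0},{"linear":[-0.03,0.5,0],"roll":0},{"linear":[0,0.27,0],"roll":0},{"linear":[0,0,0],"roll":0},{"linear":[0,0,0],"roll":0},{"linear":[0,0,0],"roll":0},{"linear":[0,0,0],"roll":0}]'
python3 -m jog '[{"linear":[0,0,0.3],"roll":0},{"linear":[0,0,0.5],"roll":0},{"linear":[0,0,0.5],"roll":0},{"linear":[0,0,0.5],"roll":0},{"linear":[0,0,0.4],"roll":0},{"linear":[0,0,0.25],"roll":0},{"linear":[0,0,0.12],"roll":0},{"linear":[0,0,0.05],"roll":0},{"linear":[0,0,0],"roll":0},{"linear":[0,0,0],"roll":0}]'
```

```text
time_s: 20.85
position: [0.4743, -0.2468, 0.1808]
tool_rot: [[1.0, -0.001, -0.002], [-0.001, -1.0, 0.001], [-0.002, -0.001, -1.0]]
ft_force: [0.3, 0.2, -2.5]
grip_width: 0.0389
gripper_force: 30.4
time_s: 21.6
position: [0.4546, -0.3469, 0.1821]
tool_rot: [[1.0, 0.001, -0.0], [0.001, -1.0, 0.001], [-0.0, -0.001, -1.0]]
ft_force: [-0.3, -0.7, -1.0]
grip_width: 0.039
gripper_force: 30.5
time_s: 22.43
position: [0.4548, -0.3483, 0.0782]
tool_rot: [[1.0, -0.0, 0.001], [-0.0, -1.0, -0.001], [0.001, 0.001, -1.0]]
ft_force: [0.1, -0.9, -1.4]
grip_width: 0.0391
gripper_force: 30.5
```

```bash
python3 -m jog '[{"linear":[0,0,0.1],"roll":0},{"linear":[0,0,0.06],"roll":0},{"linear":[0,0,0.03],"roll":0},{"linear":[0,0,0],"roll":0},{"linear":[0,0,0],"roll":0},{"linear":[0,0,0],"roll":0}]'
python3 -m jog '[{"linear":[0,0,0],"roll":0},{"linear":[0,0,0],"roll":0},{"linear":[0,0,0],"roll":0},{"linear":[0,0,0],"roll":0},{"linear":[0,0,-0.3],"roll":0},{"linear":[0,0,-0.6],"roll":0},{"linear":[0,0,-0.7],"roll":0},{"linear":[0,0,-0.7],"roll":0},{"linear":[0,0,-0.6],"roll":0},{"linear":[0,0,-0.6],"roll":0},{"linear":[0,0,-0.3],"roll":0}]' 0.6 30
python3 -m jog '[{"linear":[0.2,-0.4,0],"roll":0},{"linear":[0.3,-0.7,0],"roll":0},{"linear":[0.3,-0.7,0],"roll":0},{"linear":[0.3,-0.7,0],"roll":0},{"linear":[0.3,-0.7,0],"roll":0},{"linear":[0.3,-0.7,0],"roll":0},{"linear":[0.3,-0.7,0],"roll":0},{"linear":[0.3,-0.7,0],"roll":0},{"linear":[0.3,-0.7,0],"roll":0},{"linear":[0.3,-0.7,0],"roll":0},{"linear":[0.3,-0.7,0],"roll":0},{"linear":[0.3,-0.7,0],"roll":0}]'
python3 -m jog '[{"linear":[0.07,-0.3,0],"roll":0},{"linear":[0,0,0],"roll":0},{"linear":[0,0,0],"roll":0},{"linear":[0,0,0],"roll":0},{"linear":[0,0,0],"roll":0}]'
cat > look.py <<'E'
import sys
from h import *
np.set_printoptions(precision=4,suppress=True)
p=env.observe()['position']; c=optics.calibration('wrist'); im=optics.get_image('wrist')[:,:,::-1].copy(); print(p)
n=sys.argv[1]; cv2.imwrite(f'pics/{n}w.png',im)
tp=optics.get_image('top')[:,:,::-1].copy(); cv2.imwrite(f'pics/{n}t.png',tp)
cv2.imwrite(f'pics/{n}s.png',optics.get_image('scene')[:,:,::-1])
R={'blue':(100,130),'yellow':(22,36),'red':(0,8)}
def blobs(im,cam,c,roi):
    hsv=cv2.cvtColor(im,cv2.COLOR_BGR2HSV)
    for k,(a,b) in R.items():
        m=((hsv[...,0]>=a)&(hsv[...,0]<=b)&(hsv[...,1]>200)&(hsv[...,2]>150)).astype(np.uint8)
        x0,y0,x1,y1=roi; M=np.zeros_like(m); M[y0:y1,x0:x1]=m[y0:y1,x0:x1]
        q,l,st,ce=cv2.connectedComponentsWithStats(M)
        if q<2: continue
        i=1+np.argmax(st[1:,4]); pts=cv2.convexHull(np.argwhere(l==i)[:,::-1].astype(np.int32))[:,0]
        W=np.array([ray(cam,*t,.011,c) for t in pts])*1000
        e=cv2.fitEllipse(W.astype(np.float32)); print(cam,k,np.array(e[0])/1000,np.array(e[1]),st[i,4])
if __name__=='__main__':
    blobs(im,'wrist',c,(0,0,640,480)); blobs(tp,'top',optics.calibration('top'),(285,220,395,330))
E
python3 look.py a
```

```text
time_s: 22.93
position: [0.4548, -0.3482, 0.071]
tool_rot: [[1.0, -0.0, 0.001], [-0.0, -1.0, -0.001], [0.001, 0.001, -1.0]]
ft_force: [-0.9, 2.6, 8.5]
grip_width: 0.0391
gripper_force: 31.4
time_s: 23.85
position: [0.4549, -0.3485, 0.2247]
tool_rot: [[1.0, -0.0, 0.003], [-0.0, -1.0, -0.003], [0.003, 0.003, -1.0]]
ft_force: [-0.0, -0.1, -0.0]
grip_width: 0.068
gripper_force: 0.0
time_s: 24.85
position: [0.5949, -0.0226, 0.2216]
tool_rot: [[1.0, -0.0, -0.0], [-0.0, -1.0, 0.0], [-0.0, -0.0, -1.0]]
ft_force: [-0.0, -0.2, -0.2]
grip_width: 0.0682
gripper_force: 0.0
time_s: 25.27
position: [0.5971, -0.0134, 0.2218]
tool_rot: [[1.0, -0.002, -0.0], [-0.002, -1.0, -0.0], [-0.0, 0.0, -1.0]]
ft_force: [-0.4, -0.2, 0.3]
grip_width: 0.068
gripper_force: 0.0
[ 0.5971 -0.0134  0.2218]
wrist blue [0.651  0.0021] [52.2334 52.4418] 780Traceback (most recent call last):
  File "look.py", line 20, in <module>
    blobs(im,'wrist',c,(0,0,640,480)); blobs(tp,'top',optics.calibration('top'),(285,220,395,330))
    ~~~~~^^^^^^^^^^^^^^^^^^^^^^^^^^^^
  File "look.py", line 18, in blobs
    e=cv2.fitEllipse(W.astype(np.float32)); print(cam,k,np.array(e[0])/1000,np.array(e[1]),st[i,4])
cv2.error: OpenCV(4.12.0) /io/opencv/modules/imgproc/src/shapedescr.cpp:361: error: (-201:Incorrect size of input array) There should be at least 5 points to fit the ellipse in function 'fitEllipseNoDirect'
```

View pics/aw.png

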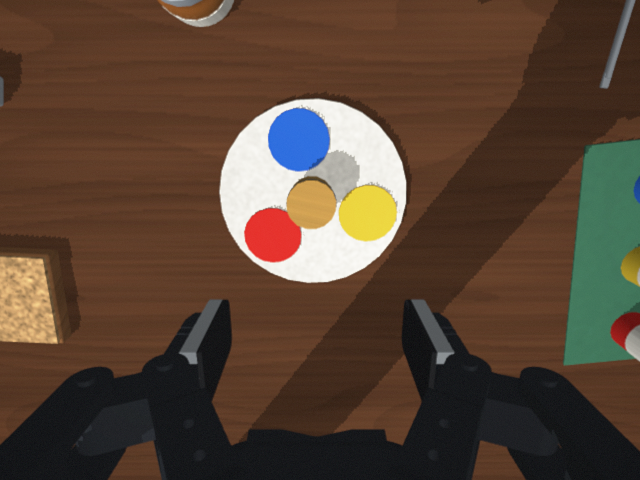

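View pics/at.png

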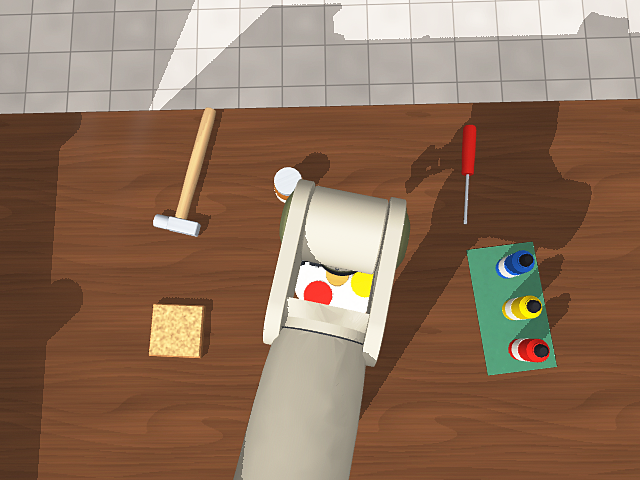

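All three bottles are upright on the mat. In the wrist view the rests are blue (299,139), red (273,235) and yellow (368,212), and the tin lid is at (311,204).

```bash
python3 - <<'E'
from h import *
np.set_printoptions(precision=4,suppress=True)
c=optics.calibration('wrist'); im=cv2.imread('pics/aw.png'); hsv=cv2.cvtColor(im,cv2.COLOR_BGR2HSV)
for k,(u,v),z in (('blue',(299,139),.011),('red',(273,235),.011),('yellow',(368,212),.011),('tin',(311,204),.038)):
    f=im.copy(); m=np.zeros((482,642),np.uint8)
    cv2.floodFill(f,m,(u,v),(0,0,0),(25,)*3,(40,)*3,4|cv2.FLOODFILL_FIXED_RANGE|(255<<8))
    mm=m[1:-1,1:-1]; h=cv2.convexHull(np.argwhere(mm)[:,::-1].astype(np.int32))[:,0]
    W=np.array([ray('wrist',*t,z,c) for t in h])*1000; e=cv2.fitEllipse(W.astype(np.float32)); print(k,e)
E
```

```text
blue ((651.08349609375, 2.4181299209594727), (53.48827362060547, 53.99235153198242), 22.23044204711914)
red ((561.511962890625, 28.758169174194336), (53.10292434692383, 53.775657653808594), 173.547607421875)
yellow ((583.3350830078125, -61.85763168334961), (53.01472091674805, 54.22840881347656), 8.43664264678955)
tin ((598.2581787109375, -8.694930076599121), (42.52204895019531, 42.791290283203125), 40.7784538269043)
```

```bash
python3 -m jog '[{"linear":[0.01,-0.09,0.3],"roll":0},{"linear":[0,0,0.7],"roll":0},{"linear":[0,0,0.7],"roll":0},{"linear":[0,0,0.7],"roll":0},{"linear":[0,0,0.7],"roll":0},{"linear":[0,0,0.7],"roll":0},{"linear":[0,0,0.6],"roll":0},{"linear":[0,0,0.4],"roll":0},{"linear":[0,0,0.2],"roll":0},{"linear":[0,0,0],"roll":0},{"linear":[0,0,0],"roll":0},{"linear":[0,0,0],"roll":0}]' 0.6 30
```

```text
time_s: 26.42
position: [0.5985, -0.0088, 0.023]
tool_rot: [[1.0, -0.001, 0.002], [-0.001, -1.0, -0.0], [0.002, 0.0, -1.0]]
ft_force: [-0.3, -0.5, -0.4]
grip_width: 0.0685
gripper_force: 0.0
```

```bash
python3 -m jog '[{"linear":[-0.02,0,0.1],"roll":0},{"linear":[0,0,0.1],"roll":0},{"linear":[0,0,0.02],"roll":0},{"linear":[0,0,0],"roll":0},{"linear":[0,0,0],"roll":0},{"linear":[0,0,0],"roll":0}]'
python3 -m jog '[{"linear":[0,0,0],"roll":0},{"linear":[0,0,0],"roll":0},{"linear":[0,0,0],"roll":0},{"linear":[0,0,0],"roll":0},{"linear":[0,0,0],"roll":0},{"linear":[0,0,0],"roll":0},{"linear":[0,0,0],"roll":0}]' -1 30
```

```text
time_s: 26.92
position: [0.5971, -0.0085, 0.0131]
tool_rot: [[1.0, -0.0, 0.0], [-0.0, -1.0, -0.0], [0.0, 0.0, -1.0]]
ft_force: [0.4, 0.4, -0.5]
grip_width: 0.0682
gripper_force: 0.0
time_s: 27.5
position: [0.5971, -0.0086, 0.0133]
tool_rot: [[1.0, -0.0, 0.0], [-0.0, -1.0, -0.0], [0.0, 0.0, -1.0]]
ft_force: [-1.6, 0.1, 5.7]
grip_width: 0.0431
gripper_force: 30.5
```

```bash
python3 -m jog '[{"linear":[0,0,-0.1],"roll":0},{"linear":[0,0,-0.3],"roll":0},{"linear":[0,0,-0.5],"roll":0},{"linear":[0,0,-0.5],"roll":0},{"linear":[0,0,-0.5],"roll":0},{"linear":[0,0,-0.5],"roll":0},{"linear":[0,0,-0.3],"roll":0},{"linear":[0,0,0],"roll":0}]'
python3 -m jog '[{"linear":[-0.1,-0.3,0],"roll":0},{"linear":[-0.2,-0.6,0],"roll":0},{"linear":[-0.2,-0.6,0],"roll":0},{"linear":[-0.2,-0.6,0],"roll":0},{"linear":[-0.2,-0.6,0],"roll":0},{"linear":[-0.2,-0.6,0],"roll":0},{"linear":[-0.2,-0.6,0],"roll":0},{"linear":[-0.2,-0.6,0],"roll":0},{"linear":[-0.2,-0.6,0],"roll":0},{"linear":[-0.2,-0.6,0],"roll":0},{"linear":[-0.2,-0.6,0],"roll":0},{"linear":[-0.2,-0.6,0],"roll":0}]'
python3 -m jog '[{"linear":[-0.2,-0.4,0],"roll":0},{"linear":[-0.05,-0.3,0],"roll":0},{"linear":[0,0,0],"roll":0},{"linear":[0,0,0],"roll":0},{"linear":[0,0,0],"roll":0},{"linear":[0,0,0],"roll":0}]'
python3 look.py b 2>/dev/null
```

```text
time_s: 28.17
position: [0.598, -0.0086, 0.1234]
tool_rot: [[1.0, -0.0, 0.004], [-0.0, -1.0, -0.001], [0.004, 0.001, -1.0]]
ft_force: [0.3, -0.2, -2.8]
grip_width: 0.0426
gripper_force: 30.8
time_s: 29.17
position: [0.5033, 0.2691, 0.1193]
tool_rot: [[1.0, -0.0, -0.003], [-0.0, -1.0, -0.001], [-0.003, 0.001, -1.0]]
ft_force: [0.7, -0.1, -1.3]
grip_width: 0.0429
gripper_force: 30.8
time_s: 29.67
position: [0.4954, 0.2947, 0.1206]
tool_rot: [[1.0, -0.002, -0.0], [-0.002, -1.0, -0.0], [-0.0, 0.0, -1.0]]
ft_force: [-0.2, 0.1, -0.6]
grip_width: 0.0426
gripper_force: 30.8
[0.4954 0.2947 0.1206]
top blue [0.6501 0.0017] [52.9609 53.4426] 590
top yellow [ 0.5824 -0.0626] [53.0364 53.7643] 622
top red [0.5605 0.0281] [53.074  53.5132] 620
```

View pics/bw.png

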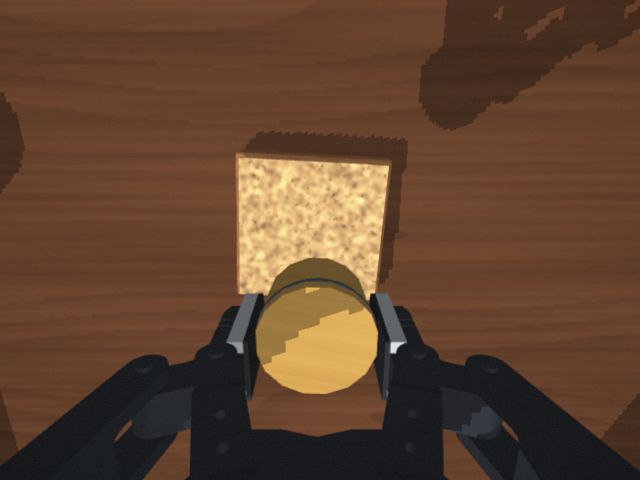

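The tin is held level, and the cork block's far corners are at (238,154) and (390,163). I'll cross-check the block centre, then lower most of the way.

```bash
python3 - <<'E'
from h import *
c=optics.calibration('wrist'); a=ray('wrist',238.5,156,.02,c); b=ray('wrist',389,165,.02,c)
d=(b-a)/np.linalg.norm(b-a); n=np.array([d[1],-d[0]]); n=n if n[0]<0 else -n
print(a,b,np.linalg.norm(b-a),(a+b)/2+.05*n)
E
python3 -m jog '[{"linear":[0,0,0.3],"roll":0},{"linear":[0,0,0.5],"roll":0},{"linear":[0,0,0.5],"roll":0},{"linear":[0,0,0.4],"roll":0},{"linear":[0,0,0.3],"roll":0},{"linear":[0,0,0.15],"roll":0},{"linear":[0,0,0.05],"roll":0},{"linear":[0,0,0],"roll":0},{"linear":[0,0,0],"roll":0},{"linear":[0,0,0],"roll":0}]'
```

```text
[0.54730309 0.34275598] [0.54167319 0.24881833] 0.09410620705854487 [0.4945777  0.29877841]
time_s: 30.65
position: [0.4955, 0.2957, 0.0338]
tool_rot: [[1.0, -0.0, 0.002], [-0.0, -1.0, 0.001], [0.002, -0.001, -1.0]]
ft_force: [-0.5, 0.9, -1.4]
grip_width: 0.0427
gripper_force: 30.9
```

```bash
python3 -m jog '[{"linear":[0,-0.02,0.1],"roll":0},{"linear":[0,0,0.07],"roll":0},{"linear":[0,0,0.04],"roll":0},{"linear":[0,0,0],"roll":0},{"linear":[0,0,0],"roll":0},{"linear":[0,0,0],"roll":0}]'
```

```text
time_s: 31.15
position: [0.4951, 0.2964, 0.0252]
tool_rot: [[1.0, -0.0, 0.001], [-0.0, -1.0, 0.0], [0.001, -0.0, -1.0]]
ft_force: [-2.0, -0.2, 6.6]
grip_width: 0.0428
gripper_force: 31.4
```

```bash
python3 -m jog '[{"linear":[0,0,0],"roll":0},{"linear":[0,0,0],"roll":0},{"linear":[0,0,0],"roll":0},{"linear":[0,0,0],"roll":0},{"linear":[0,0,-0.3],"roll":0},{"linear":[0,0,-0.7],"roll":0},{"linear":[0,0,-0.8],"roll":0},{"linear":[0,0,-0.8],"roll":0},{"linear":[0,0,-0.8],"roll":0},{"linear":[0,0,-0.8],"roll":0},{"linear":[0,0,-0.6],"roll":0},{"linear":[0,0,-0.3],"roll":0}]' 0.6 30
python3 -m jog '[{"linear":[0,0.4,0],"roll":0},{"linear":[-0.05,0.8,0],"roll":0},{"linear":[-0.05,0.8,0],"roll":0},{"linear":[-0.05,0.8,0],"roll":0},{"linear":[-0.05,0.8,0],"roll":0},{"linear":[-0.05,0.8,0],"roll":0},{"linear":[-0.05,0.8,0],"roll":0},{"linear":[-0.05,0.8,0],"roll":0},{"linear":[-0.05,0.8,0],"roll":0},{"linear":[-0.05,0.8,0],"roll":0},{"linear":[-0.05,0.8,0],"roll":0},{"linear":[-0.05,0.8,0],"roll":0}]'
python3 -m jog '[{"linear":[-0.05,0.8,0],"roll":0},{"linear":[-0.05,0.8,0],"roll":0},{"linear":[-0.05,0.8,0],"roll":0},{"linear":[-0.05,0.8,0],"roll":0},{"linear":[-0.05,0.8,0],"roll":0},{"linear":[-0.05,0.8,0],"roll":0},{"linear":[-0.05,0.8,0],"roll":0},{"linear":[-0.05,0.8,0],"roll":0},{"linear":[0,0.5,0],"roll":0},{"linear":[0,0,0],"roll":0},{"linear":[0,0,0],"roll":0},{"linear":[0,0,0],"roll":0}]'
python3 look.py d 2>/dev/null
```

```text
time_s: 32.15
position: [0.4958, 0.2966, 0.2321]
tool_rot: [[1.0, -0.0, 0.005], [-0.0, -1.0, 0.002], [0.005, -0.002, -1.0]]
ft_force: [-0.5, 0.6, -0.3]
grip_width: 0.0684
gripper_force: 0.0
time_s: 33.15
position: [0.4725, -0.0732, 0.2286]
tool_rot: [[1.0, -0.0, 0.0], [-0.0, -1.0, -0.0], [0.0, 0.0, -1.0]]
ft_force: [-0.6, 1.1, 0.0]
grip_width: 0.0684
gripper_force: 0.0
time_s: 34.15
position: [0.4568, -0.3468, 0.2284]
tool_rot: [[1.0, -0.0, -0.0], [-0.0, -1.0, 0.001], [-0.0, -0.001, -1.0]]
ft_force: [-0.7, -0.3, -0.1]
grip_width: 0.0689
gripper_force: 0.0
[ 0.4568 -0.3468  0.2284]
wrist blue [ 0.6098 -0.3388] [19.6316 38.7159] 333
wrist red [ 0.4257 -0.3475] [51.8086 52.8682] 1057
top blue [0.6501 0.0015] [52.7198 53.3756] 589
top yellow [ 0.5824 -0.0628] [53.1838 53.6278] 622
top red [0.5604 0.0281] [53.4175 53.543 ] 622
```

View pics/dw.png

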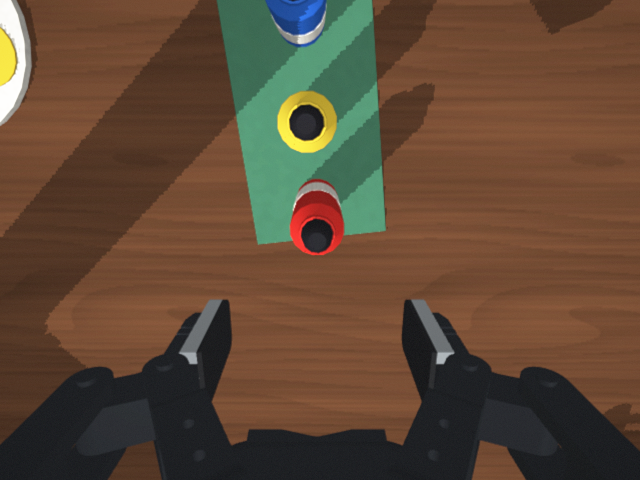

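View pics/dt.png

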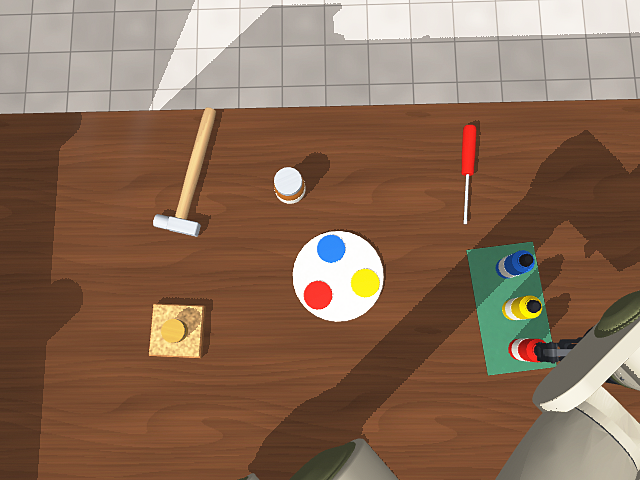

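The tin is centred on the block at (173,330), and the bottles are all upright on the mat. Now returning red.

```bash
python3 -m jog '[{"linear":[-0.05,0.03,0.2],"roll":0},{"linear":[0,0,0.5],"roll":0},{"linear":[0,0,0.6],"roll":0},{"linear":[0,0,0.6],"roll":0},{"linear":[0,0,0.6],"roll":0},{"linear":[0,0,0.6],"roll":0},{"linear":[0,0,0.4],"roll":0},{"linear":[0,0,0.3],"roll":0},{"linear":[0,0,0.08],"roll":0},{"linear":[0,0,0],"roll":0},{"linear":[0,0,0],"roll":0},{"linear":[0,0,0],"roll":0}]'
python3 -m jog '[{"linear":[0,0,0],"roll":0},{"linear":[0,0,0],"roll":0},{"linear":[0,0,0],"roll":0},{"linear":[0,0,0],"roll":0},{"linear":[0,0,0],"roll":0},{"linear":[0,0,0],"roll":0},{"linear":[0,0,0],"roll":0}]' -1 30
python3 -m jog '[{"linear":[0,0,-0.1],"roll":0},{"linear":[0,0,-0.3],"roll":0},{"linear":[0,0,-0.5],"roll":0},{"linear":[0,0,-0.5],"roll":0},{"linear":[0,0,-0.5],"roll":0},{"linear":[0,0,-0.5],"roll":0},{"linear":[0,0,-0.4],"roll":0},{"linear":[0,0,0],"roll":0},{"linear":[0,0,0],"roll":0}]'
```

```text
time_s: 35.3
position: [0.4552, -0.3491, 0.0742]
tool_rot: [[1.0, -0.0, 0.001], [-0.0, -1.0, -0.001], [0.001, 0.001, -1.0]]
ft_force: [-1.1, -0.3, 0.7]
grip_width: 0.0684
gripper_force: 0.0
time_s: 35.88
position: [0.4551, -0.3488, 0.074]
tool_rot: [[1.0, -0.0, 0.001], [-0.0, -1.0, -0.0], [0.001, 0.0, -1.0]]
ft_force: [-0.3, 1.0, 5.5]
grip_width: 0.0394
gripper_force: 30.0
time_s: 36.63
position: [0.4548, -0.3489, 0.1853]
tool_rot: [[1.0, -0.0, 0.0], [-0.0, -1.0, -0.001], [0.0, 0.001, -1.0]]
ft_force: [0.5, -0.1, -2.1]
grip_width: 0.0392
gripper_force: 30.4
```

```bash
python3 -m jog '[{"linear":[0.05,-0.3,0],"roll":0},{"linear":[0.1,-0.5,0],"roll":0},{"linear":[0.2,-0.6,0],"roll":0},{"linear":[0.2,-0.6,0],"roll":0},{"linear":[0.2,-0.6,0],"roll":0},{"linear":[0.2,-0.6,0],"roll":0},{"linear":[0.2,-0.6,0],"roll":0},{"linear":[0.2,-0.6,0],"roll":0},{"linear":[0.2,-0.6,0],"roll":0},{"linear":[0.2,-0.6,0],"roll":0},{"linear":[0.2,-0.6,0],"roll":0},{"linear":[0.2,-0.6,0],"roll":0}]'
python3 -m jog '[{"linear":[0.2,-0.6,0],"roll":0},{"linear":[0.2,-0.6,0],"roll":0},{"linear":[0.1,-0.6,0],"roll":0},{"linear":[0.02,-0.5,0],"roll":0},{"linear":[0,-0.32,0],"roll":0},{"linear":[0,0,0],"roll":0},{"linear":[0,0,0],"roll":0},{"linear":[0,0,0],"roll":0},{"linear":[0,0,0],"roll":0},{"linear":[0,0,0],"roll":0}]'
```

```text
time_s: 37.63
position: [0.5404, -0.0746, 0.1838]
tool_rot: [[1.0, -0.0, -0.003], [-0.0, -1.0, 0.001], [-0.003, -0.001, -1.0]]
ft_force: [-0.1, -0.8, -1.7]
grip_width: 0.0389
gripper_force: 30.4
time_s: 38.47
position: [0.5617, 0.027, 0.1852]
tool_rot: [[1.0, -0.002, -0.0], [-0.002, -1.0, -0.0], [-0.0, 0.0, -1.0]]
ft_force: [0.6, 0.6, -0.9]
grip_width: 0.0389
gripper_force: 30.5
```

```bash
python3 -m jog '[{"linear":[0,-0.02,0.2],"roll":0},{"linear":[0,0,0.5],"roll":0},{"linear":[0,0,0.5],"roll":0},{"linear":[0,0,0.5],"roll":0},{"linear":[0,0,0.35],"roll":0},{"linear":[0,0,0.2],"roll":0},{"linear":[0,0,0.08],"roll":0},{"linear":[0,0,0],"roll":0},{"linear":[0,0,0],"roll":0},{"linear":[0,0,0],"roll":0},{"linear":[0,0,0],"roll":0}]'
```

```text
time_s: 39.38
position: [0.5621, 0.0287, 0.0929]
tool_rot: [[1.0, -0.0, 0.001], [-0.0, -1.0, -0.0], [0.001, 0.0, -1.0]]
ft_force: [0.2, 0.2, -0.6]
grip_width: 0.0391
gripper_force: 30.5
```

```bash
python3 -m jog '[{"linear":[-0.02,0.01,0.1],"roll":0},{"linear":[0,0,0.1],"roll":0},{"linear":[0,0,0.05],"roll":0},{"linear":[0,0,0.02],"roll":0},{"linear":[0,0,0],"roll":0},{"linear":[0,0,0],"roll":0},{"linear":[0,0,0],"roll":0}]'
```

```text
time_s: 39.97
position: [0.5612, 0.0284, 0.082]
tool_rot: [[1.0, -0.0, 0.001], [-0.0, -1.0, -0.0], [0.001, 0.0, -1.0]]
ft_force: [-2.1, 1.1, 6.0]
grip_width: 0.0392
gripper_force: 30.9
```

```bash
python3 -m jog '[{"linear":[0,0,0],"roll":0},{"linear":[0,0,0],"roll":0},{"linear":[0,0,0],"roll":0},{"linear":[0,0,0],"roll":0},{"linear":[0,0,-0.3],"roll":0},{"linear":[0,0,-0.6],"roll":0},{"linear":[0,0,-0.7],"roll":0},{"linear":[0,0,-0.7],"roll":0},{"linear":[0,0,-0.6],"roll":0},{"linear":[0,0,-0.6],"roll":0},{"linear":[0,0,-0.1],"roll":0}]' 0.6 30
python3 -m jog '[{"linear":[0.02,0.4,0],"roll":0},{"linear":[0.1,0.8,0],"roll":0},{"linear":[0.1,0.8,0],"roll":0},{"linear":[0.1,0.8,0],"roll":0},{"linear":[0.1,0.8,0],"roll":0},{"linear":[0.1,0.8,0],"roll":0},{"linear":[0.1,0.8,0],"roll":0},{"linear":[0.1,0.8,0],"roll":0},{"linear":[0.1,0.8,0],"roll":0},{"linear":[0.1,0.8,0],"roll":0},{"linear":[0.1,0.8,0],"roll":0},{"linear":[0.1,0.5,0],"roll":0}]'
python3 -m jog '[{"linear":[0.02,0.2,0],"roll":0},{"linear":[0,0,0],"roll":0},{"linear":[0,0,0],"roll":0},{"linear":[0,0,0],"roll":0},{"linear":[0,0,0],"roll":0}]'
```

```text
time_s: 40.88
position: [0.5622, 0.0282, 0.2294]
tool_rot: [[1.0, -0.0, 0.007], [-0.0, -1.0, -0.001], [0.007, 0.001, -1.0]]
ft_force: [0.2, 0.6, 0.3]
grip_width: 0.0684
gripper_force: 0.0
time_s: 41.88
position: [0.6051, -0.3308, 0.2238]
tool_rot: [[1.0, -0.002, -0.001], [-0.002, -1.0, 0.0], [-0.001, -0.0, -1.0]]
ft_force: [0.5, -0.2, -0.3]
grip_width: 0.0687
gripper_force: 0.0
time_s: 42.3
position: [0.6066, -0.3342, 0.2257]
tool_rot: [[1.0, 0.001, 0.0], [0.001, -1.0, 0.0], [0.0, -0.0, -1.0]]
ft_force: [0.1, -0.1, 0.2]
grip_width: 0.0684
gripper_force: 0.0
```

```bash
python3 -m jog '[{"linear":[0,-0.02,0.2],"roll":0},{"linear":[0,0,0.5],"roll":0},{"linear":[0,0,0.6],"roll":0},{"linear":[0,0,0.6],"roll":0},{"linear":[0,0,0.6],"roll":0},{"linear":[0,0,0.6],"roll":0},{"linear":[0,0,0.4],"roll":0},{"linear":[0,0,0.25],"roll":0},{"linear":[0,0,0.08],"roll":0},{"linear":[0,0,0],"roll":0},{"linear":[0,0,0],"roll":0},{"linear":[0,0,0],"roll":0}]'
python3 -m jog '[{"linear":[0,0,0],"roll":0},{"linear":[0,0,0],"roll":0},{"linear":[0,0,0],"roll":0},{"linear":[0,0,0],"roll":0},{"linear":[0,0,0],"roll":0},{"linear":[0,0,0],"roll":0},{"linear":[0,0,0],"roll":0}]' -1 30
python3 -m jog '[{"linear":[0,0,-0.1],"roll":0},{"linear":[0,0,-0.3],"roll":0},{"linear":[0,0,-0.5],"roll":0},{"linear":[0,0,-0.5],"roll":0},{"linear":[0,0,-0.5],"roll":0},{"linear":[0,0,-0.5],"roll":0},{"linear":[0,0,-0.4],"roll":0},{"linear":[0,0,0],"roll":0},{"linear":[0,0,0],"roll":0}]'
```

```text
time_s: 43.3
position: [0.607, -0.3352, 0.0736]
tool_rot: [[1.0, -0.0, 0.002], [-0.0, -1.0, -0.002], [0.002, 0.002, -1.0]]
ft_force: [0.3, -0.8, 0.5]
grip_width: 0.0681
gripper_force: 0.0
time_s: 43.88
position: [0.6067, -0.3349, 0.0729]
tool_rot: [[1.0, -0.0, 0.001], [-0.0, -1.0, -0.0], [0.001, 0.0, -1.0]]
ft_force: [-0.8, 1.9, 5.6]
grip_width: 0.0389
gripper_force: 30.3
time_s: 44.63
position: [0.6065, -0.3351, 0.1847]
tool_rot: [[1.0, -0.0, 0.001], [-0.0, -1.0, -0.001], [0.001, 0.001, -1.0]]
ft_force: [-0.8, -0.7, -3.3]
grip_width: 0.0387
gripper_force: 30.5
```

```bash
python3 -m jog '[{"linear":[0.02,-0.2,0],"roll":0},{"linear":[0.05,-0.4,0],"roll":0},{"linear":[0.08,-0.6,0],"roll":0},{"linear":[0.08,-0.6,0],"roll":0},{"linear":[0.08,-0.6,0],"roll":0},{"linear":[0.08,-0.6,0],"roll":0},{"linear":[0.08,-0.6,0],"roll":0},{"linear":[0.08,-0.6,0],"roll":0},{"linear":[0.08,-0.6,0],"roll":0},{"linear":[0.08,-0.6,0],"roll":0},{"linear":[0.08,-0.6,0],"roll":0},{"linear":[0.08,-0.6,0],"roll":0}]'
python3 -m jog '[{"linear":[0.08,-0.6,0],"roll":0},{"linear":[0.08,-0.6,0],"roll":0},{"linear":[0.05,-0.4,0],"roll":0},{"linear":[0,-0.22,0],"roll":0},{"linear":[0,0,0],"roll":0},{"linear":[0,0,0],"roll":0},{"linear":[0,0,0],"roll":0},{"linear":[0,0,0],"roll":0},{"linear":[0,0,0],"roll":0}]'
python3 -m jog '[{"linear":[0,0,0.2],"roll":0},{"linear":[0,0,0.5],"roll":0},{"linear":[0,0,0.5],"roll":0},{"linear":[0,0,0.5],"roll":0},{"linear":[0,0,0.35],"roll":0},{"linear":[0,0,0.2],"roll":0},{"linear":[0,0,0.08],"roll":0},{"linear":[0,0,0],"roll":0},{"linear":[0,0,0],"roll":0},{"linear":[0,0,0],"roll":0},{"linear":[0,0,0],"roll":0}]'
```

```text
time_s: 45.63
position: [0.6407, -0.0681, 0.1831]
tool_rot: [[1.0, 0.001, -0.002], [0.001, -1.0, 0.001], [-0.002, -0.001, -1.0]]
ft_force: [-0.4, 0.3, -2.1]
grip_width: 0.0387
gripper_force: 30.5
time_s: 46.38
position: [0.6497, 0.0009, 0.184]
tool_rot: [[1.0, -0.002, -0.0], [-0.002, -1.0, -0.0], [-0.0, 0.0, -1.0]]
ft_force: [0.4, -0.9, -1.4]
grip_width: 0.0392
gripper_force: 30.5
time_s: 47.3
position: [0.6502, 0.0018, 0.0918]
tool_rot: [[1.0, -0.0, 0.002], [-0.0, -1.0, -0.0], [0.002, 0.0, -1.0]]
ft_force: [-0.7, 0.6, -1.6]
grip_width: 0.0388
gripper_force: 30.5
```

```bash
python3 -m jog '[{"linear":[0.01,0,0.1],"roll":0},{"linear":[0,0,0.1],"roll":0},{"linear":[0,0,0.05],"roll":0},{"linear":[0,0,0.02],"roll":0},{"linear":[0,0,0],"roll":0},{"linear":[0,0,0],"roll":0},{"linear":[0,0,0],"roll":0}]'
```

```text
time_s: 47.88
position: [0.6504, 0.002, 0.0809]
tool_rot: [[1.0, -0.0, 0.001], [-0.0, -1.0, -0.0], [0.001, 0.0, -1.0]]
ft_force: [-1.0, 0.6, 5.2]
grip_width: 0.0392
gripper_force: 31.1
```

```bash
python3 -m jog '[{"linear":[0,0,0],"roll":0},{"linear":[0,0,0],"roll":0},{"linear":[0,0,0],"roll":0},{"linear":[0,0,0],"roll":0},{"linear":[0,0,-0.3],"roll":0},{"linear":[0,0,-0.6],"roll":0},{"linear":[0,0,-0.7],"roll":0},{"linear":[0,0,-0.7],"roll":0},{"linear":[0,0,-0.6],"roll":0},{"linear":[0,0,-0.6],"roll":0},{"linear":[0,0,-0.1],"roll":0}]' 0.6 30
python3 -m jog '[{"linear":[-0.1,0.4,0],"roll":0},{"linear":[-0.25,0.7,0],"roll":0},{"linear":[-0.25,0.7,0],"roll":0},{"linear":[-0.25,0.7,0],"roll":0},{"linear":[-0.25,0.7,0],"roll":0},{"linear":[-0.25,0.7,0],"roll":0},{"linear":[-0.25,0.7,0],"roll":0},{"linear":[-0.25,0.7,0],"roll":0},{"linear":[-0.25,0.7,0],"roll":0},{"linear":[-0.25,0.7,0],"roll":0},{"linear":[-0.25,0.7,0],"roll":0},{"linear":[-0.25,0.7,0],"roll":0}]'
python3 -m jog '[{"linear":[-0.18,0.4,0],"roll":0},{"linear":[0,0.08,0],"roll":0},{"linear":[0,0,0],"roll":0},{"linear":[0,0,0],"roll":0},{"linear":[0,0,0],"roll":0},{"linear":[0,0,0],"roll":0}]'
```

```text
time_s: 48.8
position: [0.6513, 0.0017, 0.2287]
tool_rot: [[1.0, -0.0, 0.007], [-0.0, -1.0, -0.001], [0.007, 0.001, -1.0]]
ft_force: [-0.9, -0.5, 0.4]
grip_width: 0.0684
gripper_force: 0.0
time_s: 49.8
position: [0.5352, -0.3233, 0.2232]
tool_rot: [[1.0, -0.0, -0.001], [-0.0, -1.0, 0.001], [-0.001, -0.001, -1.0]]
ft_force: [-0.7, 1.1, -0.0]
grip_width: 0.0684
gripper_force: 0.0
time_s: 50.3
position: [0.5294, -0.3401, 0.2241]
tool_rot: [[1.0, 0.001, 0.0], [0.001, -1.0, 0.0], [0.0, -0.0, -1.0]]
ft_force: [-1.1, 0.0, -0.2]
grip_width: 0.0687
gripper_force: 0.0
```

```bash
python3 -m jog '[{"linear":[-0.02,0,0.2],"roll":0},{"linear":[0,0,0.5],"roll":0},{"linear":[0,0,0.6],"roll":0},{"linear":[0,0,0.6],"roll":0},{"linear":[0,0,0.6],"roll":0},{"linear":[0,0,0.6],"roll":0},{"linear":[0,0,0.4],"roll":0},{"linear":[0,0,0.22],"roll":0},{"linear":[0,0,0.08],"roll":0},{"linear":[0,0,0],"roll":0},{"linear":[0,0,0],"roll":0},{"linear":[0,0,0],"roll":0}]'
python3 -m jog '[{"linear":[0,0,0],"roll":0},{"linear":[0,0,0],"roll":0},{"linear":[0,0,0],"roll":0},{"linear":[0,0,0],"roll":0},{"linear":[0,0,0],"roll":0},{"linear":[0,0,0],"roll":0},{"linear":[0,0,0],"roll":0}]' -1 30
python3 -m jog '[{"linear":[0,0,-0.1],"roll":0},{"linear":[0,0,-0.3],"roll":0},{"linear":[0,0,-0.5],"roll":0},{"linear":[0,0,-0.5],"roll":0},{"linear":[0,0,-0.5],"roll":0},{"linear":[0,0,-0.5],"roll":0},{"linear":[0,0,-0.4],"roll":0},{"linear":[0,0,0],"roll":0},{"linear":[0,0,0],"roll":0}]'
```

```text
time_s: 51.3
position: [0.5285, -0.3416, 0.0733]
tool_rot: [[1.0, -0.0, 0.002], [-0.0, -1.0, -0.002], [0.002, 0.002, -1.0]]
ft_force: [0.4, -0.6, 0.2]
grip_width: 0.0688
gripper_force: 0.0
time_s: 51.88
position: [0.5283, -0.3414, 0.0728]
tool_rot: [[1.0, -0.0, 0.001], [-0.0, -1.0, -0.001], [0.001, 0.001, -1.0]]
ft_force: [-0.7, 2.0, 5.5]
grip_width: 0.0394
gripper_force: 30.2
time_s: 52.63
position: [0.528, -0.3413, 0.184]
tool_rot: [[1.0, -0.0, 0.0], [-0.0, -1.0, -0.0], [0.0, 0.0, -1.0]]
ft_force: [-0.6, 0.2, -2.1]
grip_width: 0.039
gripper_force: 30.6
```

```bash
python3 -m jog '[{"linear":[0.05,-0.2,0],"roll":0},{"linear":[0.1,-0.5,0],"roll":0},{"linear":[0.1,-0.6,0],"roll":0},{"linear":[0.1,-0.6,0],"roll":0},{"linear":[0.1,-0.6,0],"roll":0},{"linear":[0.1,-0.6,0],"roll":0},{"linear":[0.1,-0.6,0],"roll":0},{"linear":[0.1,-0.6,0],"roll":0},{"linear":[0.1,-0.6,0],"roll":0},{"linear":[0.1,-0.6,0],"roll":0},{"linear":[0.1,-0.6,0],"roll":0},{"linear":[0.1,-0.5,0],"roll":0}]'
python3 -m jog '[{"linear":[0.1,-0.3,0],"roll":0},{"linear":[0.1,-0.08,0],"roll":0},{"linear":[0.02,0,0],"roll":0},{"linear":[0,0,0],"roll":0},{"linear":[0,0,0],"roll":0},{"linear":[0,0,0],"roll":0},{"linear":[0,0,0],"roll":0}]'
python3 -m jog '[{"linear":[0,0,0.2],"roll":0},{"linear":[0,0,0.5],"roll":0},{"linear":[0,0,0.5],"roll":0},{"linear":[0,0,0.5],"roll":0},{"linear":[0,0,0.35],"roll":0},{"linear":[0,0,0.2],"roll":0},{"linear":[0,0,0.08],"roll":0},{"linear":[0,0,0],"roll":0},{"linear":[0,0,0],"roll":0},{"linear":[0,0,0],"roll":0},{"linear":[0,0,0],"roll":0}]'
```

```text
time_s: 53.63
position: [0.5735, -0.0749, 0.1825]
tool_rot: [[1.0, 0.0, -0.003], [0.0, -1.0, 0.001], [-0.003, -0.001, -1.0]]
ft_force: [1.0, -0.5, -1.5]
grip_width: 0.0392
gripper_force: 30.6
time_s: 54.22
position: [0.5828, -0.0629, 0.1841]
tool_rot: [[1.0, -0.002, -0.0], [-0.002, -1.0, -0.0], [-0.0, 0.0, -1.0]]
ft_force: [0.1, 0.5, -0.6]
grip_width: 0.0389
gripper_force: 30.6
time_s: 55.13
position: [0.5833, -0.0622, 0.0917]
tool_rot: [[1.0, -0.0, 0.001], [-0.0, -1.0, -0.0], [0.001, 0.0, -1.0]]
ft_force: [0.0, 0.2, -2.0]
grip_width: 0.0393
gripper_force: 30.6
```

Set down, release, rise, and back away toward the mat for the final look.

```bash
python3 -m jog '[{"linear":[-0.01,0,0.1],"roll":0},{"linear":[0,0,0.1],"roll":0},{"linear":[0,0,0.05],"roll":0},{"linear":[0,0,0.02],"roll":0},{"linear":[0,0,0],"roll":0},{"linear":[0,0,0],"roll":0},{"linear":[0,0,0],"roll":0}]'
python3 -m jog '[{"linear":[0,0,0],"roll":0},{"linear":[0,0,0],"roll":0},{"linear":[0,0,0],"roll":0},{"linear":[0,0,0],"roll":0},{"linear":[0,0,-0.3],"roll":0},{"linear":[0,0,-0.6],"roll":0},{"linear":[0,0,-0.7],"roll":0},{"linear":[0,0,-0.7],"roll":0},{"linear":[0,0,-0.6],"roll":0},{"linear":[0,0,-0.6],"roll":0},{"linear":[0,0,-0.6],"roll":0}]' 0.6 30
python3 -m jog '[{"linear":[-0.1,0.4,0],"roll":0},{"linear":[-0.25,0.7,0],"roll":0},{"linear":[-0.25,0.7,0],"roll":0},{"linear":[-0.25,0.7,0],"roll":0},{"linear":[-0.25,0.7,0],"roll":0},{"linear":[-0.25,0.7,0],"roll":0},{"linear":[-0.25,0.7,0],"roll":0},{"linear":[-0.25,0.7,0],"roll":0},{"linear":[-0.25,0.7,0],"roll":0},{"linear":[0,0,0],"roll":0},{"linear":[0,0,0],"roll":0},{"linear":[0,0,0],"roll":0}]'
python3 look.py z >/dev/null 2>&1
python3 - <<'E'
import cv2,numpy as np
from h import *
t=cv2.imread('pics/zt.png'); s=cv2.imread('pics/zs.png')
a=cv2.resize(t[160:370,140:400],(780,630))[:,:]; a=cv2.resize(a,(400,323)); 
b=cv2.resize(t[220:335,280:395],(400,400),interpolation=cv2.INTER_CUBIC); c=cv2.resize(s[160:330,260:520],(400,262),interpolation=cv2.INTER_CUBIC)
o=np.zeros((600,800,3),np.uint8); o[:400,:400]=b; o[:262,400:]=c; o[270:593,400:]=a; cv2.imwrite('pics/zz.png',o)
for n,(u,v) in dict(blue=(330,238),red=(317,289),yellow=(368,277)).items():
    w=t[v-12:v+12,u-12:u+12].max(2)<70
    k,l,st,ce=cv2.connectedComponentsWithStats(w.astype(np.uint8)); i=1+np.argmax(st[1:,4]); print(n,ray('top',*(ce[i]+[u-12,v-12]),.135))
E
```

```text
time_s: 55.72
position: [0.5827, -0.062, 0.0808]
tool_rot: [[1.0, -0.0, 0.001], [-0.0, -1.0, -0.0], [0.001, 0.0, -1.0]]
ft_force: [-2.0, 0.9, 5.9]
grip_width: 0.0391
gripper_force: 31.4
time_s: 56.63
position: [0.5824, -0.0621, 0.2453]
tool_rot: [[1.0, -0.0, 0.0], [-0.0, -1.0, -0.0], [0.0, 0.0, -1.0]]
ft_force: [0.6, -0.3, -0.5]
grip_width: 0.0684
gripper_force: 0.0
time_s: 57.63
position: [0.4986, -0.3016, 0.244]
tool_rot: [[1.0, -0.0, -0.0], [-0.0, -1.0, 0.0], [-0.0, -0.0, -1.0]]
ft_force: [-0.3, 1.4, 0.0]
grip_width: 0.0681
gripper_force: 0.0
blue [0.64910006 0.00231896]
red [0.5590598  0.02864943]
yellow [ 0.58201964 -0.06141599]
```

View pics/zz.png

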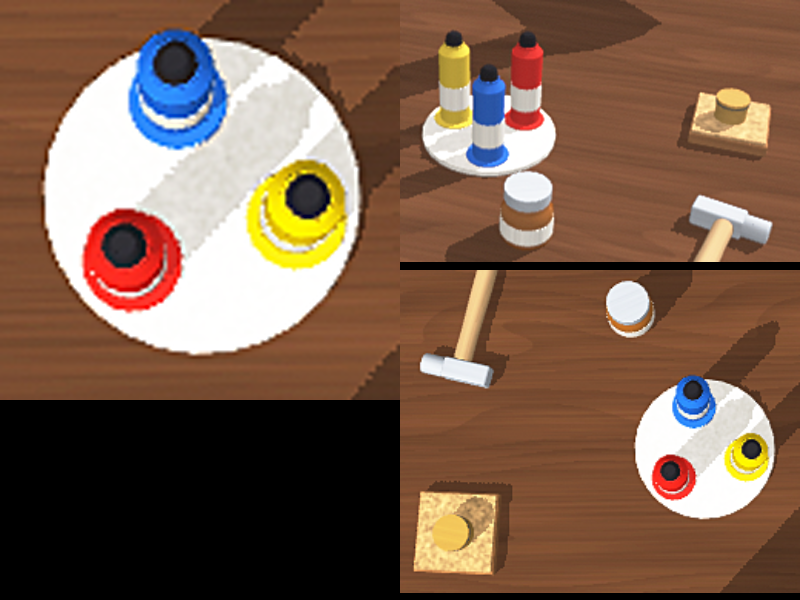

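The final composite shows each bottle upright and within about 1.5 mm of its rest's centre: red cap at (123,244), blue at (177,63) and yellow at (308,196). The tin is flat in the middle of the block and the jar has not moved.

```bash
python3 -c "
from rig import env
print(env.close_job())"
```

```text
the job is handed in; nothing more can be done
None
```

The job is done and handed in at about 58 s: the tin sits flat in the middle of the cork block, each bottle is upright on its own-colour rest within about 1.5 mm of centre, and the jar was not touched.

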